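# Pump up the hydraulic ring clamp

## Task

Pressurise the jeweller's clamp: with the fingertips push the black spring plunger of the blue pump right down and let it come all the way back up, stroke after stroke, until the red indicator pin stands fully out with its green band clear of the brass collar. Stop pumping as soon as the pin is fully out, and end with the plunger up. Do not touch or pull the pin itself, and leave the jar, punch, wooden clamp and hammer around the pump where they are.

Things in the scene. Friction and masses are not known exactly. Their poses are not given: they have to be found in the camera images.
- pump: Blue pump block, fixed to the bench; position and yaw vary. Origin: centre of its footprint at bench height, z up. Block 70 (x) x 160 (y) x 66 mm high on a 10 mm steel plate 100 mm wide, y -170 to +90. Plunger axis at local (0, +40) mm in a barrel 36 mm across, 85 high; indicator pin at (0, -40); round clamp 64 mm across, 68 high, with wooden ring blank at (0, -125).
- plunger_top (a point): Centre of the top face of the plunger's round black head (head 40 mm across, 14 mm thick, with a steel rod and coil below). 125 mm above the bench when up, moves straight down with the plunger. z up.
- plunger (a joint): Plunger travel in m: 0 = fully up, 0.016 = bottom stop. The spring resists with 8 N at the top, 14 N at the bottom and returns it when the finger backs off. A stroke counts if pressed deeper than about 12.5 mm and then let fully up; a shallower one may do nothing.
- pin_tip (a point): Centre of the tip of the indicator pin, a vertical pin 14 mm across: red upper 37 mm, then a 9 mm green band, then steel. The tip is 76 mm above the bench when the pin is fully in and 116 mm when fully out; friction holds it at the height it has reached.
- pin (a joint): How far the pin has risen, in m: 0 = in (6 mm of red above the collar), 0.040 = fully out (red and whole green band showing), where it stays. Starts between 0 and 0.014. It rises only while the plunger comes back up, one 10 mm ratchet step a stroke to 0.010, 0.020, 0.030, 0.040; the first stroke may raise it by 2 to 14 mm. In all 3 or 4 full strokes.
- pin_collar (a point): Centre of the top of the brass collar (28 mm across) from which the pin rises, 70 mm above the bench.
- jar: Loose amber glass jar with an aluminium lid, 44 mm across, 55 mm high; origin at the centre of its underside. Stands within 0.2 m of the pump; leave it.
- dapping_punch: Loose upright steel punch, 38 mm across the foot, 78 mm high; origin at the centre of its underside. Leave it.
- bench_clamp: Loose upright wooden ring clamp, 30 x 34 mm, 50 mm high, with a brass cross screw 46 mm long along its y; origin at the centre of its underside. Leave it.
- hammer: Loose hammer, 200 mm long, lying beside the pump on the clamp side, its handle towards its own -x; leave it.

How it is judged:
By the outcome, as a careful person would: the job done as asked, in the order asked, and still so for the second after the job is handed in, with the robot touching nothing.
It also fails if it takes over 45 s, if anything falls off the work surface, if the arm or the gripper's body presses on something with over 40 N, if the wrist force passes 120 N, or if a joint passes its speed limit or range.

## Robot

A 7-joint arm with a two-finger parallel gripper is mounted at the origin on the work surface. World frame = base frame: x ahead of the robot, y to its left, z up, the work surface at z = 0. Lengths are in mm, angles in rad, forces in N, time in s.
With the tool pointing down it reaches from about 350 to 900 mm from the base axis. Payload 19.9 kg.
Tool frame: the origin (TCP) lies midway between the tips of the shut fingers; the grasp point (between the pads) lies 19 mm behind it; z points along the fingers, y is the line along which they close (so a half turn about z gives the same grasp; the last joint's range is limited). The gripper opens to 85 mm and grips with 20 to 120 N. Pads are 22 mm wide; open, the fingers measure 114 mm over their backs; the gripper's body (76 mm by 85 mm) begins 54 mm behind the grasp point. The pads swing forward as they close: fully open they stand 13 mm farther back than shut.
Start: joints at [-1.371, 0.417, -0.01, 1.614, 0.005, 1.111, -0.053], TCP at [149.04, 606.95, 231.26] pointing down, gripper open.
Joint ranges: [-2.81, 2.81], [-0.39, 2.02], [-1.27, 1.25], [0.06, 2.57], [-1.19, 4.33], [0.19, 2], [-2.82, 2.82]. Speed limits (rad/s): [1.89, 1.89, 2.39, 2.39, 3.01, 3.01, 3.01].

## Interface

Orientations are given as a 3x3 rotation matrix whose columns are the frame's x, y, z axes.
In Python, from workcell import bot, capture, job, boxes_of gives the robot as it stands.
- The arm moves only by the tool drive_tool, never from a script. Its argument "deltas" is text: rows parted by semicolons, each of 6 numbers parted by spaces: the shift along the tool's x, y, z each as a share of 1 m, from -1 to 1, then the turn, a rotation vector about the tool's x, y, z each as a share of 0.5 rad, from -1 to 1. A call has 1 to 10 rows; each row is the pose to reach, as a shift and turn from the pose commanded when the call began, along the tool's axes at that moment; what a row does not reach only later rows make up. A row lasts 1/12 s, in which the tool goes at most 41.7 mm and 7.16 degrees, less where a joint would pass 70% of its speed; a pose out of reach is approached as far as the arm can. A call with a number of a shift or a turn outside -1 to 1 is refused whole. A call with a gripper value outside its range is refused whole. "jaw" is the gripper command: -1 is fully open, 1 is shut, values between are in proportion, set as the call begins (left out, the last holds). The fingers move at their own pace and stop on an object; the grip force is fixed at half the most. Time passes only in rows, so rows that repeat a pose let the fingers close. It gives the time, the measured TCP pose, the force, the opening and the grip force at its end, in the units of the state.
- bot.get_obs(): the state, without advancing time (a new reading comes with each control period).
- capture(name): name is "side" or "top" or "wrist"; returns a dict with "frame" (400x640x3 uint8, red, green, blue), "depth" (400x640 float32, mm along the optical axis (not along the pixel's ray), 0 where there is no reading), "vfov" (degrees; the focal length in pixels is half the picture's height over the tangent of half this angle, whatever the lens; pixels are square), "cx", "cy" (the principal point, pixels), "R" (3x3) and "t" (3): a world point X has camera coordinates R X + t. Camera axes: x right, y down, z forward; pixel columns grow to the right and rows downward; lengths in mm; the calibration is good to about 2 mm. A picture is of the moment at which its call begins.
- job.hand_in(): hands the job in; it is judged then, once.
Trained networks look in a picture, given as the dict that the camera call returned (one of the last four; its "shot" number tells which), for a name from the list of things; names that differ only in an ending like _2 or _b are one class to them, and where a whole thing is asked for, a point or a joint stands for the part that bears it (a point fixed in the world has none). Each returns a list of dicts, best first, with "score" (0 to 1); they miss things now and then, are a little off and sometimes report something else, mostly with a low value. They report only what shows in the picture. A call takes as long as a camera call.
- boxes_of(picture, target): "extent" ([left, top, width, height] in pixels, round what is visible of it).
The state is a dict: "clock": time; "joint_positions": joint angles; "qvel": joint speeds; "joint_torque": joint torques, N m; "eef_pos": TCP position; "ee_rot": TCP orientation; "contact_force": force on the tool from outside, world axes, zero at the start; "ft_torque": the same for the moment, N m; "gripper_width": finger opening in mm; "finger_force": force on a finger pad.
Only numpy, scipy, OpenCV 4.12 (cv2) and the standard library are available. Lean on these libraries where they do the work, as an engineer would, in place of code of your own. Each camera call takes 0.05 s, during which the arm holds its last target. There are 200 camera calls.

## Working session

There is one attempt and no reset: what is moved stays moved. The work goes in short steps, Python scripts to look and compute and a tool call to move; the robot and the scene stay as the last step left them, time stands still between calls to the robot, and variables do not carry over. Pictures are saved under pics/ and viewed, at most 10 in all, crops included, and the job is handed in when it is done.

Besides the shell and the picture viewer there is one more tool, called after "Emit:" by a JSON object that holds its "api" and its "payload", one argument or row to a line. drive_tool: Moves the arm, as the interface text tells. Its arguments: {"type":"object","properties":{"deltas":{"type":"string"},"jaw":{"type":"number"}},"required":["deltas"]}

```bash
mkdir -p pics; cat > h.py <<'E'
import numpy as np,cv2
from workcell import bot,capture,job,boxes_of
def pts(p):
    f=200/np.tan(np.radians(p["vfov"]/2));d=p["depth"].astype(float)
    v,u=np.mgrid[:400,:640]
    c=np.stack([(u-p["cx"])/f*d,(v-p["cy"])/f*d,d],-1)
    X=(c-np.array(p["t"]))@np.array(p["R"]);X[d==0]=np.nan
    return X
def save(p,n): cv2.imwrite("pics/"+n,p["frame"][:,:,::-1])
E
python3 - <<'E'
from h import *
np.set_printoptions(precision=1,suppress=True)
o=bot.get_obs();print(o["clock"],o["eef_pos"],np.array(o["ee_rot"]),o["gripper_width"])
ims=[]
for n in("top","side"):
    p=capture(n);X=pts(p);ims.append(p["frame"]);print(n,p["R"],p["t"],p["vfov"])
    for t in("pump","plunger_top","pin_tip","jar","dapping_punch","bench_clamp","hammer"):
        for b in boxes_of(p,t)[:2]:
            l,tp,w,h=b["extent"];u,v=int(l+w/2),int(tp+h/2)
            print(t,round(b["score"],2),np.array(b["extent"]),X[min(v,399),min(u,639)])
    save(p,n+"0.png")
E
```

```text
0.0 [149.  606.6 230.6] [[-1.   0.2 -0. ]
 [ 0.2  1.  -0. ]
 [-0.  -0.  -1. ]] 85.5787406836941
top [[-0.  -1.  -0. ]
 [-1.   0.  -0.1]
 [ 0.1  0.  -1. ]] [ 27.2 579.5 822.3] 54.08868363390373
pump 0.93 [286.7 167.1 118.2  91.6] [537.1 -42.4  84.3]
pump 0.5 [301.9 179.3  18.1  19.9] [580.5  27.9 125.5]
plunger_top 0.8 [300.3 180.1  21.4  21.4] [578.6  26.  125. ]
jar 0.55 [260.1 164.3  20.1  24.6] [621.5 116.4  55. ]
dapping_punch 0.83 [349.3 157.   19.6  20.7] [632.8 -75.3  75.7]
bench_clamp 0.54 [297.  234.   17.1  20.2] [473.4  42.7  52.1]
hammer 0.78 [395.9 214.6  64.8  91.7] [ 433.8 -222.8   26.7]
side [[ 0.7 -0.7 -0. ]
 [-0.4 -0.4 -0.9]
 [ 0.6  0.6 -0.5]] [-383.3  326.4  683.8] 52.69615796146618
pump 0.86 [295.  192.1  74.5 103.7] [517.4 -76.3  66.1]
plunger_top 0.49 [309.9 191.2  17.1  17.2] [566.7  14.5 122.9]
pin_tip 0.64 [311.1 189.   20.   19.5] [570.8   8.5 126.4]
pin_tip 0.39 [326.6 225.7   9.    4.9] [540.8 -51.6  83.4]
jar 0.7 [302.8 193.6   9.3  14.9] [615.6 105.9  56.7]
dapping_punch 0.61 [325.5 224.6   4.    4.5] [540.5 -39.2  83.2]
dapping_punch 0.55 [356.8 215.7  15.1  30.3] [625.1 -82.8  48.2]
bench_clamp 0.61 [274.1 232.4  17.6  22.4] [459.   30.7  42.9]
hammer 0.94 [298.1 286.5 107.2  39.6] [ 449.7 -192.1    1.2]
```

View pics/top0.png

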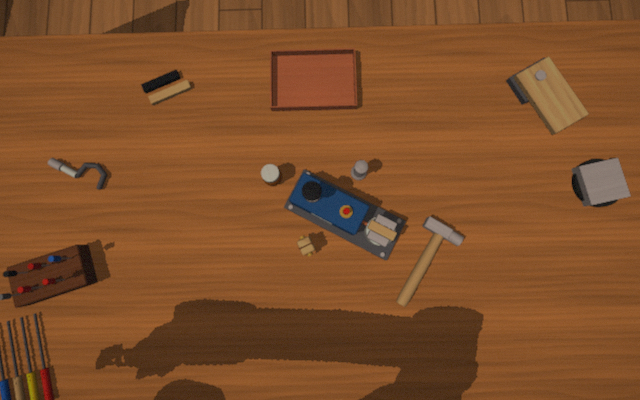

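View pics/side0.png

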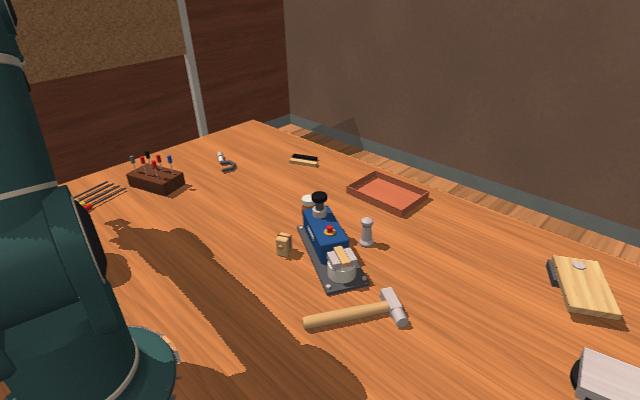

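```bash
python3 - <<'E'
from h import *
np.set_printoptions(precision=4,suppress=True)
p=capture("top");X=pts(p)
m=(abs(X[...,2]-125)<6)&(abs(X[...,0]-578)<40)&(abs(X[...,1]-26)<40)
q=X[m];print(m.sum(),q.min(0),q.max(0),np.median(q,0))
f=p["frame"].astype(int);m=(f[...,0]>140)&(f[...,1]<80)&(abs(X[...,0]-540)<50)&(abs(X[...,1]+45)<40);print("red",m.sum(),np.median(X[m],0),np.nanmax(X[m],0))
o=bot.get_obs();R=np.array(o["ee_rot"]);print(R,o["joint_positions"])
print(R.T@(np.array([578,26,165])-o["eef_pos"]))
E
```

```text
310 [560.3074   6.0857 120.0912] [599.0752  43.9205 129.91  ] [578.3331  24.1854 125.7151]
red 34 [539.5816 -44.5307  84.7509] [545.4118 -38.7373  87.8792]
[[-0.9711  0.2385  0.    ]
 [ 0.2385  0.9711 -0.    ]
 [-0.     -0.     -1.    ]] [-1.3715  0.4174 -0.0103  1.6136  0.0047  1.1107 -0.053 ]
[-555.1208 -461.8918   66.3143]
```

Emit:
{"api": "drive_tool", "payload": {
  "deltas": "-0.556 -0.463 0.05 0 0 0;-0.556 -0.463 0.05 0 0 0;-0.556 -0.463 0.05 0 0 0;-0.556 -0.463 0.05 0 0 0;-0.556 -0.463 0.05 0 0 0;-0.556 -0.463 0.05 0 0 0;-0.556 -0.463 0.05 0 0 0;-0.556 -0.463 0.05 0 0 0;-0.556 -0.463 0.05 0 0 0;-0.556 -0.463 0.05 0 0 0",
  "jaw": 1
}}

```text
clock: 1.68
eef_pos: [396.7, 270.7, 202.8]
ee_rot: [[-0.971, 0.238, 0.001], [0.238, 0.971, 0.001], [-0.0, 0.001, -1.0]]
contact_force: [1.6, 1.3, -0.8]
gripper_width: -0.0
finger_force: 0.0
```

```bash
cat > d.py <<'E'
from h import *
import sys
np.set_printoptions(precision=4,suppress=True)
o=bot.get_obs();R=np.array(o["ee_rot"]);print(o["clock"],o["eef_pos"],R,o["gripper_width"])
print(R.T@(np.array(list(map(float,sys.argv[1:4])))-o["eef_pos"]))
E
python3 d.py 579 25 150
```

```text
1.6833 [396.6677 270.6744 202.7898] [[-0.9712  0.2383  0.0005]
 [ 0.2383  0.9712  0.0005]
 [-0.0004  0.0006 -1.    ]] -0.02605338643862891
[-235.6134 -195.1685   52.7571]
```

Emit:
{"api": "drive_tool", "payload": {
  "deltas": "-0.235 -0.195 0.04 0 0 0;-0.235 -0.195 0.04 0 0 0;-0.235 -0.195 0.04 0 0 0;-0.235 -0.195 0.04 0 0 0;-0.235 -0.195 0.04 0 0 0;-0.235 -0.195 0.04 0 0 0;-0.235 -0.195 0.04 0 0 0;-0.235 -0.195 0.04 0 0 0;-0.235 -0.195 0.04 0 0 0;-0.235 -0.195 0.04 0 0 0"
}}

```text
clock: 2.52
eef_pos: [577.6, 26.2, 162.2]
ee_rot: [[-0.971, 0.24, -0.001], [0.24, 0.971, -0.0], [0.0, -0.001, -1.0]]
contact_force: [0.4, 0.4, -0.3]
gripper_width: -0.4
finger_force: 0.0
```

```bash
cat > v.py <<'E'
from h import *
import sys
ims=[]
for n in ("wrist","side"):
    p=capture(n);f=p["frame"];X=pts(p)
    g=f.astype(int);m=(g[...,0]>110)&(g[...,0]>2.2*g[...,1])&(abs(X[...,0]-541)<22)&(abs(X[...,1]+46)<22)&(X[...,2]>66)
    print(n,"red",m.sum(),np.nanmax(X[m],0) if m.any() else "",np.median(X[m],0) if m.any() else "")
    k=(g[...,1]>1.3*g[...,0])&(g[...,1]>1.3*g[...,2])&(abs(X[...,0]-541)<22)&(abs(X[...,1]+46)<22)&(X[...,2]>66)
    print(" green",k.sum(),np.median(X[k],0) if k.any() else "")
    ims.append(cv2.resize(f if n=="wrist" else f[150:310,220:476],(640,400))[:, :])
o=np.vstack([cv2.resize(i,(480,300)) for i in ims]);cv2.imwrite("pics/"+sys.argv[1],o[:,:,::-1])
E
python3 d.py 579 25 128; python3 v.py v1.png
```

```text
2.5167 [577.6173  26.187  162.2107] [[-0.9707  0.2402 -0.0006]
 [ 0.2402  0.9707 -0.0004]
 [ 0.0005 -0.0005 -1.    ]] -0.4194605445221017
[-1.6435 -0.8018 34.2104]
wrist red 391 [548.36251383 -38.31936139  85.28872043] [541.60867268 -43.16188225  83.20097435]
 green 0 
side red 36 [547.49398734 -35.83127371  85.00258567] [539.46342857 -46.88278007  80.96273162]
 green 0
```

View pics/v1.png

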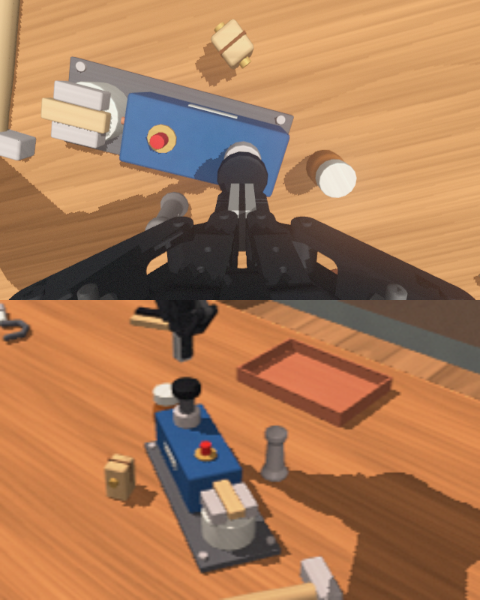

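Emit:
{"api": "drive_tool", "payload": {
  "deltas": "-0.001 -0.001 0.025 0 0 0;-0.001 -0.001 0.034 0 0 0;-0.001 -0.001 0.038 0 0 0;-0.001 -0.001 0.042 0 0 0;-0.001 -0.001 0.046 0 0 0;-0.001 -0.001 0.05 0 0 0;-0.001 -0.001 0.0525 0 0 0;-0.001 -0.001 0.0525 0 0 0;-0.001 -0.001 0.0525 0 0 0"
}}

```text
clock: 3.37
eef_pos: [577.8, 26.9, 111.0]
ee_rot: [[-0.971, 0.237, -0.001], [0.237, 0.971, 0.001], [0.001, 0.001, -1.0]]
contact_force: [-8.0, 1.9, 11.4]
gripper_width: -0.0
finger_force: 5.6
```

Emit:
{"api": "drive_tool", "payload": {
  "deltas": "0 0 0.002 0 0 0;0 0 0.003 0 0 0;0 0 0.003 0 0 0"
}}

```text
clock: 3.62
eef_pos: [578.0, 26.8, 109.0]
ee_rot: [[-0.971, 0.237, -0.0], [0.237, 0.971, 0.001], [0.0, 0.001, -1.0]]
contact_force: [-12.7, 1.7, 25.8]
gripper_width: -0.1
finger_force: 12.9
```

Bottom reached. Back off fully and look.

Emit:
{"api": "drive_tool", "payload": {
  "deltas": "0 0 -0.004 0 0 0;0 0 -0.008 0 0 0;0 0 -0.012 0 0 0;0 0 -0.016 0 0 0;0 0 -0.022 0 0 0;0 0 -0.03 0 0 0;0 0 -0.03 0 0 0;0 0 -0.03 0 0 0"
}}

```text
clock: 4.28
eef_pos: [578.5, 25.8, 137.6]
ee_rot: [[-0.971, 0.239, 0.001], [0.239, 0.971, 0.0], [-0.001, 0.0, -1.0]]
contact_force: [0.1, 0.2, -0.8]
gripper_width: 0.2
finger_force: 0.0
```

```bash
python3 v.py v2.png;python3 d.py 579 25 109
```

```text
wrist red 756 [548.80315631 -38.20492288  97.94805941] [541.34330305 -42.07751583  95.09542324]
 green 0 
side red 57 [548.6301753  -40.45679188  98.13637628] [538.57328021 -47.84356192  87.36227922]
 green 0 
4.3833 [578.1788  25.8179 136.933 ] [[-0.9712  0.2385 -0.0002]
 [ 0.2385  0.9712 -0.0001]
 [ 0.0001 -0.0002 -1.    ]] 0.1711718294848303
[-0.9959 -0.5939 27.933 ]
```

View pics/v2.png

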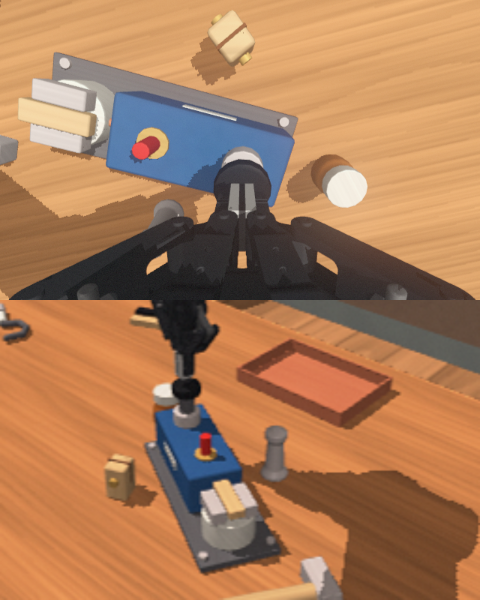

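The plunger is up and the pin has risen to about 96 mm (0.020). Its red is at (148,147) in the wrist view, with no green showing. Two more strokes should finish it.

Emit:
{"api": "drive_tool", "payload": {
  "deltas": "0 0 0.009 0 0 0;0 0 0.013 0 0 0;0 0 0.017 0 0 0;0 0 0.021 0 0 0;0 0 0.025 0 0 0;0 0 0.0285 0 0 0;0 0 0.0285 0 0 0;0 0 0.0285 0 0 0;0 0 0.0285 0 0 0"
}}

```text
clock: 5.13
eef_pos: [578.3, 25.8, 109.0]
ee_rot: [[-0.971, 0.239, -0.0], [0.239, 0.971, 0.0], [0.0, 0.0, -1.0]]
contact_force: [-7.1, 0.6, 22.8]
gripper_width: 0.1
finger_force: 11.3
```

Emit:
{"api": "drive_tool", "payload": {
  "deltas": "0 0 -0.004 0 0 0;0 0 -0.008 0 0 0;0 0 -0.012 0 0 0;0 0 -0.016 0 0 0;0 0 -0.022 0 0 0;0 0 -0.03 0 0 0;0 0 -0.03 0 0 0;0 0 -0.03 0 0 0"
}}

```text
clock: 5.8
eef_pos: [578.4, 25.8, 138.9]
ee_rot: [[-0.971, 0.238, 0.001], [0.238, 0.971, -0.0], [-0.001, 0.0, -1.0]]
contact_force: [0.1, -0.5, 0.4]
gripper_width: 0.1
finger_force: 0.0
```

```bash
python3 v.py v3.png;python3 d.py 579 25 109
```

```text
wrist red 962 [549.15187388 -37.89649272 107.90587913] [541.21131905 -41.56452892 104.22715404]
 green 0 
side red 77 [546.82611722 -38.44223685 107.23007635] [538.4541571  -47.48612101  92.57785412]
 green 0 
5.9 [578.1071  25.8478 138.3713] [[-0.9712  0.2385 -0.0003]
 [ 0.2385  0.9712 -0.0001]
 [ 0.0002 -0.0001 -1.    ]] -0.11903604021675358
[-1.0766 -0.6064 29.3711]
```

Emit:
{"api": "drive_tool", "payload": {
  "deltas": "0 0 0.01 0 0 0;0 0 0.014 0 0 0;0 0 0.018 0 0 0;0 0 0.022 0 0 0;0 0 0.026 0 0 0;0 0 0.0298 0 0 0;0 0 0.0298 0 0 0;0 0 0.0298 0 0 0;0 0 0.0298 0 0 0"
}}

```text
clock: 6.65
eef_pos: [578.2, 25.9, 109.0]
ee_rot: [[-0.971, 0.239, -0.0], [0.239, 0.971, 0.0], [0.0, 0.0, -1.0]]
contact_force: [-6.9, 0.3, 19.1]
gripper_width: 0.2
finger_force: 9.9
```

Emit:
{"api": "drive_tool", "payload": {
  "deltas": "0 0 -0.004 0 0 0;0 0 -0.008 0 0 0;0 0 -0.012 0 0 0;0 0 -0.016 0 0 0;0 0 -0.022 0 0 0;0 0 -0.035 0 0 0;0 0 -0.05 0 0 0;0 0 -0.06 0 0 0;0 0 -0.06 0 0 0;0 0 -0.06 0 0 0"
}}

```text
clock: 7.48
eef_pos: [578.3, 25.9, 168.8]
ee_rot: [[-0.971, 0.238, 0.0], [0.238, 0.971, 0.0], [-0.0, 0.0, -1.0]]
contact_force: [-0.2, -0.5, 0.0]
gripper_width: 0.0
finger_force: 0.0
```

```bash
python3 v.py v4.png
```

```text
wrist red 744 [548.62151401 -38.13431171 117.72378047] [541.09244865 -41.7250533  114.58425829]
 green 71 [539.7685346  -39.58756631  75.72747415]
side red 75 [548.59340551 -38.9891081  117.73540215] [537.89588863 -48.24500367 103.31381926]
 green 15 [539.10030296 -48.55577829  75.23508048]
```

View pics/v4.png

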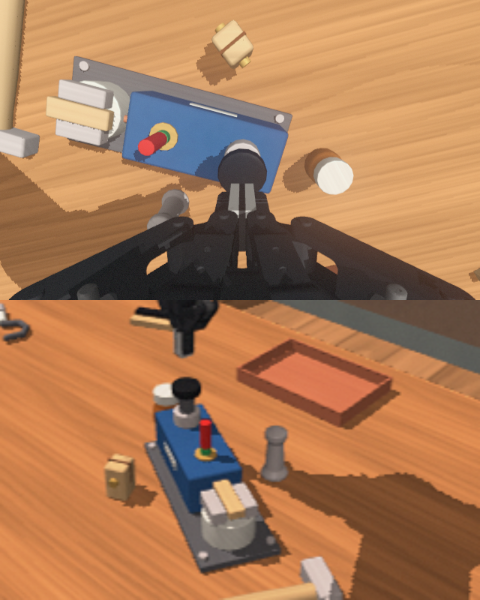

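The pin is fully out: its tip is at about 116 mm and the green band shows above the collar at (205,450) in the side view. The plunger is up, the tool is clear and the neighbouring things haven't moved.

```bash
python3 -c "
from workcell import job;print(job.hand_in())"
```

```text
the job is handed in; nothing more can be done
None
```

I pumped the plunger three full strokes; the pin now stands fully out with its green band clear of the collar, the plunger is back up, nothing around the pump was moved, and the job is handed in.

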